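# Wedge up the drooping vacuum nose until its flange joint shuts

### The job

The nose tube of the little vacuum chamber droops because the bolts of its flange joint are slack. Set the orange wedge flat on the aluminium plate that lies below the tube, thin end towards the chamber and in line with the tube, and push it in under the bottom edge of the tube's free end until the tube is level, the flange joint is shut and the wedge is snug: a gentle but firm push of about 10 N at the last, without forcing it, which would spoil the joint. Raise the tube with the wedge alone, keep the hand off the tube and the chamber, do not disturb the mirror, the spanner or the tray, and leave the wedge holding the tube up.

Things in the scene. Friction and masses are not known exactly. Their poses are not given: they have to be found in the camera images.
- chamber: Fixed 70 mm stainless vacuum cube on a 110 mm square base plate, gauge on top (to 220 mm), pump box behind (+y of its own frame, to 275 mm). Origin on the board under the cube's centre; the cube's underside is 21 mm above the board. Its own -y is the direction in which the nose tube points; z up.
- seat (a point): Fixed point on the chamber: where the lowest point of the tube's free-end rim lies once the tube is level, 176 mm from the cube's centre along -y, 21 mm above the board. Axes as the chamber's: y runs in towards the cube, x across the tube. Below it a bolted aluminium plate, 110 x 300 mm, centred on the tube's line, runs from 111 mm inside this point to 189 mm outside it; its top is 4 to 9 mm above the board (not measured).
- nose: The nose tube: 139 mm long, 40 mm steel tube with round 70 mm flanges at both ends, gold nozzle (8 mm proud) on the free end; 0.75 to 1.3 kg. It pivots at the lower lip of its inner flange (its origin; own axes as the chamber's when level) and droops 0.06 rad on its slack bolts, so that the joint gapes at the top; level, the joint is shut and it can rise no further.
- rim (a point): Lowest point of the outer edge of the free-end flange (70 mm across, round), 139 mm from the pivot: the edge under which the wedge goes. It hangs 8 mm below the seat point while the tube droops and comes up to it when level. Axes as the nose's (z upright when level, y in towards the chamber).
- wedge_mid (a point): Centre of the orange slippery plastic wedge, 11 mm above its sole; it starts flat on the board. 165 mm long (own y, thin end to +y), 40 mm wide (x), 0.15 kg. From the thin end its top rises straight from 2 mm to 22 mm thick over 125 mm (1 in 6.25), then 40 mm of level head. Friction of sole and slope is about 0.2 to 0.3; under load it stays where it is let go.
- wedge_head (a point): Grasp point in the wedge's level head (40 mm wide, 40 mm long, 22 mm high), 22 mm from its thick end, 60.5 mm behind wedge_mid, 11 mm above the sole; axes as the wedge's. Grip it across x, or push on the flat thick end face.
- wedge_toe (a point): Middle of the wedge's thin end, at sole height, 82.5 mm ahead of wedge_mid (143 mm ahead of wedge_head). The slope meets the drooping rim with the toe 10 to 45 mm inside it, then lifts it with a push of only 2 to 7 N; the joint shuts with the toe 62 to 97 mm inside, by the plate's height, and from there the push climbs at once, a few N per mm. Snug is a push of 9 to 13 N.
- wedge: The same wedge; origin at the middle of its sole, axes as above.
- mirror_mount: Bystander: small mirror on a black post, base 75 x 40 mm, 140 mm high; origin under its base. Leave alone.
- spanner: Bystander: steel spanner, 170 mm long (own y), 8 mm thick; origin under its middle. Leave alone.
- bolt_tray: Bystander: blue tray of gaskets and bolts, 100 x 140 x 28 mm; origin under its middle. Leave alone.
Not all that is in view belongs to the job. Several things look just like the wedge: the one meant starts farthest from the robot's base.

How it is judged:
By the outcome, as a careful person would: the job done as asked, in the order asked, and still so for the second after the job is handed in, with the robot touching nothing.
It also fails if it takes over 54 s, if anything falls off the work surface, if the arm or the gripper's body presses on something with over 40 N, if the wrist force passes 120 N, or if a joint passes its speed limit or range.

### The arm

A 6-joint arm with a two-finger parallel gripper is mounted at the origin on the work surface. World frame = base frame: x ahead of the robot, y to its left, z up, the work surface at z = 0. Lengths are in m, angles in rad, forces in N, time in s.
With the tool pointing down it reaches from about 0.3 to 0.775 m from the base axis. Payload 14.6 kg.
Tool frame: the origin (TCP) lies on the centre line of the jaws, within the pads' length; the fingertips stand 25 mm ahead of it and the grasp point (between the pads) lies 6 mm ahead of it (ctrl.tip_reach is the distance from the TCP to the fingertips, in m); z points along the fingers, y is the line along which they close (so a half turn about z gives the same grasp; the last joint's range is limited). The gripper opens to 94 mm and grips with 3 to 60 N. Pads are 16 mm wide; open, the fingers measure 119 mm over their backs; the gripper's body (75 mm by 177 mm) begins 78 mm behind the grasp point.
Start: joints at [-1.182, 0.3, 1.521, -0, 1.321, -0.067], TCP at [0.242, -0.494, 0.203] pointing down, gripper open.
Joint ranges: [-3.03, 3.03], [-0.79, 2.21], [0.23, 2.52], [-1.04, 4.18], [0, 3.07], [-2.55, 2.55]. Speed limits (rad/s): [2.22, 2.22, 2.57, 3.14, 3.14, 3.14].

### API

Orientations are given as [roll, pitch, yaw] about the fixed x, y, z axes, in that order (R = Rz(yaw) Ry(pitch) Rx(roll)).
In Python, from station import ctrl gives the robot as it stands. The module is installed in compiled form; this text tells all that it offers.
- The arm moves only by the tool apply_moves, never from a script. Its argument "deltas" is a list of rows, each a list of 7 numbers: the closure in counts, from 0 (fully open) to 255 (shut), then the shift along the world's x, y, z in cm, then the turn, a rotation vector about the world's x, y, z in rad. In form: [[jaw, tx, ty, tz, ax, ay, az], ...]. A call has 1 to 10 rows; each row shifts and turns the commanded pose from where the row before left it; what a row does not reach is not made up. A row lasts 1/10 s, in which the tool goes at most 50 mm and 8.59 degrees, less where a joint would pass 70% of its speed; a pose out of reach is approached as far as the arm can. A call with a gripper value outside its range is refused whole. The fingers move at their own pace and stop on an object; "grip_force" is the grip in N (left out, the last holds). Time passes only in rows, so rows that do not move let the fingers close. It gives the time, the measured TCP pose, the force, the opening and the grip force at its end, in the units of the state.
- ctrl.get_obs(): the state, without advancing time (a new reading comes with each control period).
- ctrl.camera(name): name is "scene" or "top"; returns a dict with "img" (384x512x3 uint8, red, green, blue), "K" (3x3 intrinsics, pixels), "pose" (4x4, takes a point from camera to world coordinates). Camera axes: x right, y up, looking along -z (the intrinsics and any distortion apply to the point x, -y, -z); pixel columns grow to the right and rows downward; lengths in m; the calibration is good to about 2 mm. A picture is of the moment at which its call begins. There is no depth.
- ctrl.hand_in(): hands the job in; it is judged then, once.
The state is a dict: "time_s": time; "qpos": joint angles; "joint_vel": joint speeds; "tau": joint torques, N m; "ee_pos": TCP position; "eef_rot": TCP orientation; "force": force on the tool from outside, world axes, zero at the start; "moment": the same for the moment, N m; "grip_width": finger opening in m; "grip_force": force on a finger pad.
Only numpy, scipy, OpenCV 4.12 (cv2) and the standard library are available. Lean on these libraries where they do the work, as an engineer would, in place of code of your own. Each camera call takes 0.05 s, during which the arm holds its last target. There are 200 camera calls.

## Working session

There is one attempt and no reset: what is moved stays moved. The work goes in short steps, Python scripts to look and compute and a tool call to move; the robot and the scene stay as the last step left them, time stands still between calls to the robot, and variables do not carry over. Pictures are saved under pics/ and viewed, at most 10 in all, crops included, and the job is handed in when it is done.

Besides the shell and the picture viewer there is one more tool, called after "Emit:" as name(argument=value, ...) on one line, values as JSON. apply_moves: Moves the arm, as the interface text tells. Its arguments: {"type":"object","properties":{"deltas":{"type":"array"},"grip_force":{"type":"number"}},"required":["deltas"]}

```bash
mkdir -p pics
cat > h.py <<'E'
import cv2, numpy as np
from station import ctrl
def snap(n,f):
    c=ctrl.camera(n); cv2.imwrite('pics/'+f,cv2.cvtColor(c['img'],cv2.COLOR_RGB2BGR)); return c
def ray(c,u,v,z):
    d=np.linalg.inv(c['K'])@[u,v,1]; d=c['pose'][:3,:3]@(d*[1,-1,-1]); o=c['pose'][:3,3]
    return o+d*(z-o[2])/d[2]
def proj(c,p):
    q=c['pose'][:3,:3].T@(np.array(p)-c['pose'][:3,3]); q=c['K']@(q*[1,-1,-1]); return q[:2]/q[2]
E
python3 - <<'E'
from h import *
for n in('top','scene'):
    c=snap(n,n+'0.png'); print(n,c['K'].round(1).tolist(),c['pose'].round(3).tolist(),[k for k in c])
    h=cv2.cvtColor(c['img'],cv2.COLOR_RGB2HSV); m=cv2.inRange(h,(5,130,90),(20,255,255))
    for k in cv2.findContours(m,0,2)[0]:
        if cv2.contourArea(k)>60:
            r=cv2.minAreaRect(k); print(r, [ray(c,*p,0.01).round(3)[:2].tolist() for p in cv2.boxPoints(r)])
o=ctrl.get_obs(); print(o['ee_pos'],o['eef_rot'],o['force'],o['grip_width'],o['time_s'])
E
```

```text
top [[412.3, 0.0, 249.6], [0.0, 412.3, 190.0], [0.0, 0.0, 1.0]] [[0.029, 0.995, -0.095, 0.425], [-0.999, 0.027, -0.025, -0.05], [-0.023, 0.095, 0.995, 1.203], [0.0, 0.0, 0.0, 1.0]] ['img', 'K', 'pose']
((386.41778564453125, 279.78082275390625), (18.621131896972656, 60.82903289794922), 24.443954467773438) [[0.226, -0.355], [0.383, -0.426], [0.363, -0.473], [0.207, -0.402]]
((313.5, 242.5), (17.0, 59.0), 90.0) [[0.414, -0.122], [0.419, -0.291], [0.371, -0.291], [0.366, -0.123]]
((236.9961395263672, 254.56227111816406), (60.11935043334961, 16.89340591430664), 48.57633590698242) [[0.398, 0.088], [0.431, 0.053], [0.306, -0.065], [0.274, -0.03]]
((327.0323791503906, 179.98959350585938), (16.7965030670166, 60.113800048828125), 72.18110656738281) [[0.568, -0.153], [0.626, -0.318], [0.58, -0.333], [0.522, -0.169]]
scene [[350.5, 0.0, 257.4], [0.0, 350.5, 192.7], [0.0, 0.0, 1.0]] [[-0.355, -0.593, 0.723, 1.198], [0.935, -0.221, 0.278, 0.197], [-0.005, 0.774, 0.633, 0.628], [0.0, 0.0, 0.0, 1.0]] ['img', 'K', 'pose']
((504.9845886230469, 221.15980529785156), (8.427372932434082, 16.55014228820800
[... 659 characters left out ...]
6], [0.346, -0.133], [0.426, -0.111]]
((300.6639404296875, 172.1967315673828), (49.2942008972168, 16.900867462158203), 50.194427490234375) [[0.31, -0.073], [0.234, -0.053], [0.398, 0.089], [0.457, 0.067]]
((184.13381958007812, 137.13430786132812), (14.803681373596191, 47.61796951293945), 65.0952377319336) [[0.345, -0.489], [0.165, -0.418], [0.246, -0.351], [0.411, -0.423]]
((120.15225219726562, 32.78546905517578), (16.47058868408203, 29.176471710205078), 61.927513122558594) [[-0.676, -1.571], [-1.027, -1.635], [-0.733, -1.357], [-0.447, -1.326]]
[ 0.24198377 -0.49365148  0.20283002] [-3.14053137e+00 -4.93973292e-05  4.55731651e-01] [ 0.39319849 -0.63136852  0.30627035] 0.0938637211029097 0.1
```

View pics/top0.png

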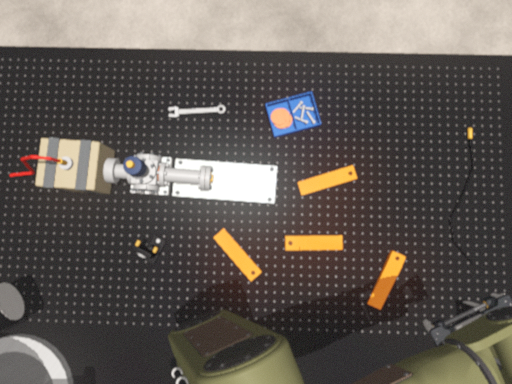

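View pics/scene0.png

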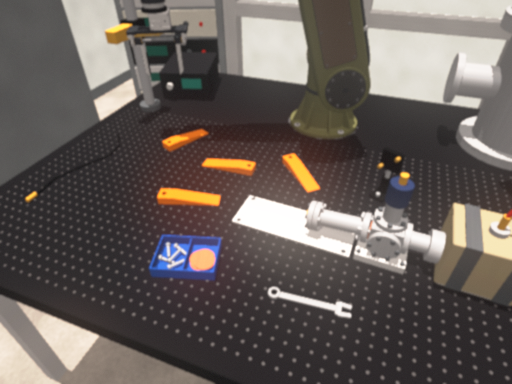

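Top view: there are four orange wedges, at (386,280), (313,242), (237,255) and (327,180). They lie about 0.51, 0.44, 0.35 and 0.62 m from the base. The farthest, (327,180) in top and (188,197) in scene, is the one meant. The plate runs from (173,158) to (278,203) with the tube pointing right, and the free end is near (207,178).

Run:
```python
from h import *
T=ctrl.camera('top'); S=ctrl.camera('scene')
a=cv2.resize(T['img'][130:230,150:370],(800,364),interpolation=cv2.INTER_CUBIC)
b=cv2.resize(S['img'][170:270,140:400],(800,308),interpolation=cv2.INTER_CUBIC)[:236]
cv2.imwrite('pics/crop1.png',cv2.cvtColor(np.vstack([a,b]),cv2.COLOR_RGB2BGR))
# plate
for n,c in(('T',T),('S',S)):
    m=cv2.inRange(cv2.cvtColor(c['img'],cv2.COLOR_RGB2HSV),(0,0,195),(179,45,255))
    m[:, :150]=0
    for k in cv2.findContours(m,0,2)[0]:
        if cv2.contourArea(k)>300:
            r=cv2.minAreaRect(k); print(n,cv2.contourArea(k),r,[(p.round(1).tolist(),ray(c,*p,0.0065).round(4)[:2].tolist()) for p in cv2.boxPoints(r)])
    m=cv2.inRange(cv2.cvtColor(c['img'],cv2.COLOR_RGB2HSV),(5,130,90),(20,255,255))
    for k in cv2.findContours(m,0,2)[0]:
        r=cv2.minAreaRect(k)
        if cv2.contourArea(k)>500 and (abs(r[0][0]-327)<4 or abs(r[0][0]-188)<4):
            q=cv2.approxPolyDP(k,3,True)[:,0]; print(n,[(p.tolist(),ray(c,*p,0.).round(4)[:2].tolist(),ray(c,*p,0.022).round(4)[:2].tolist()) for p in q])
```

```text
T 3903.5 ((216.28857421875, 179.7845458984375), (119.58158111572266, 38.263397216796875), 4.441241264343262) [([155.1999969482422, 194.1999969482422], [0.5191, 0.2569]), ([158.1999969482422, 156.10000610351562], [0.6324, 0.2539]), ([277.3999938964844, 165.3000030517578], [0.6139, -0.0985]), ([274.3999938964844, 203.5], [0.5017, -0.0925])]
T 18093.5 ((330.49993896484375, 26.999996185302734), (360.99993896484375, 53.99999237060547), 0.0) [([150.0, 54.0], [0.9446, 0.2946]), ([150.0, 0.0], [1.1164, 0.3036]), ([511.0, 0.0], [1.1341, -0.7883]), ([511.0, 54.0], [0.9656, -0.7832])]
T [([355, 168], [0.6129, -0.3261], [0.6094, -0.321]), ([351, 164], [0.6244, -0.3144], [0.6208, -0.3095]), ([300, 180], [0.5732, -0.166], [0.5705, -0.1639]), ([300, 194], [0.532, -0.1667], [0.53, -0.1646]), ([357, 179], [0.5806, -0.3321], [0.5777, -0.3269])]
S 478.5 ((309.4375305175781, 301.54571533203125), (85.48094940185547, 13.34138011932373), 12.619322776794434) [([266.29998779296875, 298.70001220703125], [0.8024, 0.0628]), ([269.20001220703125, 285.70001220703125], [0.7703, 0.0578]), ([352.6000061035156, 304.3
[... 1103 characters left out ...]
(441.5, 9.5), (19.0, 139.0), 90.0) [([372.0, 0.0], [-2.2706, -0.0836]), ([511.0, 0.0], [-2.6523, 1.0122]), ([511.0, 19.0], [-1.9339, 0.9064]), ([372.0, 19.0], [-1.6102, -0.0069])]
S [([156, 194], [0.5865, -0.3454], [0.6079, -0.3264]), ([158, 204], [0.6214, -0.316], [0.6416, -0.298]), ([218, 206], [0.5715, -0.1587], [0.5934, -0.1463]), ([219, 194], [0.5242, -0.1784], [0.5478, -0.1653]), ([160, 187], [0.5551, -0.3526], [0.5777, -0.3333])]
S [([208, 132], [0.2203, -0.3683], [0.2545, -0.3485]), ([200, 128], [0.2041, -0.4093], [0.2389, -0.3881]), ([163, 139], [0.3189, -0.4936], [0.3497, -0.4694]), ([162, 146], [0.36, -0.4713], [0.3893, -0.4479]), ([171, 151], [0.3766, -0.4258], [0.4053, -0.404])]
```

View pics/crop1.png

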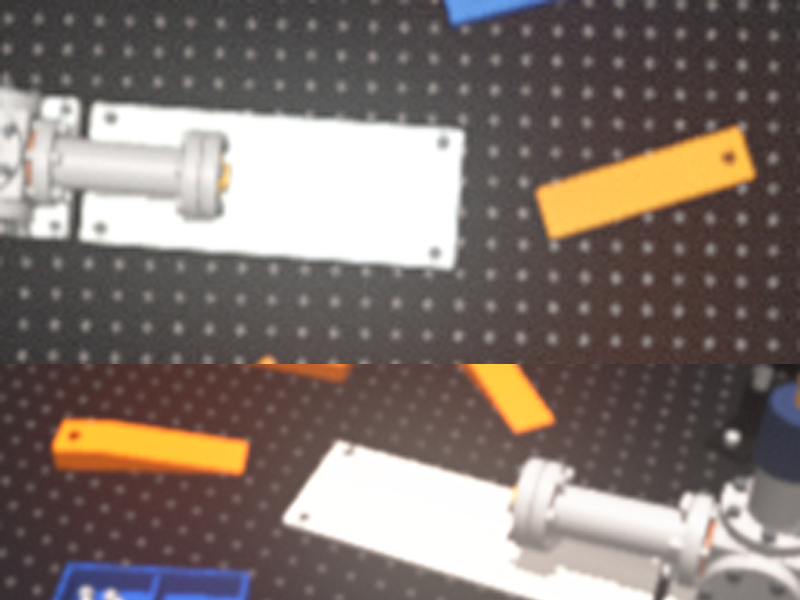

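The crop confirms it: the target wedge at top (327,180) has its thick, holed end on the right (crop (748,150)). Its thin end points toward the chamber.

```bash
cat >> h.py <<'E'
def corners(crop,off,s): return (np.array(crop,float)+.5)/s-.5+off
def fitrect(c,m,z):
    k=max(cv2.findContours(m,0,2)[0],key=cv2.contourArea)
    w=np.array([ray(c,u,v,z)[:2] for u,v in k[:,0]]); r=cv2.minAreaRect(w.astype(np.float32)); return r,cv2.boxPoints(r)
E
python3 - <<'E'
from h import *
T=ctrl.camera('top')
P=corners([(93,101),(465,129),(457,269),(80,241)],(150,130),3.636)
W=[ray(T,*p,.0065)[:2] for p in P]
print('plate',np.round(W,4).tolist())
ax=(W[0]+W[3]-W[1]-W[2]); L=np.linalg.norm(ax)/2; ax/=np.linalg.norm(ax)
g=T['img'].astype(int)
# sub-pixel plate sides, cols 220..270, threshold
gray=cv2.cvtColor(T['img'],cv2.COLOR_RGB2GRAY).astype(float)
def edge(col,lo,hi,up):
    s=gray[lo:hi,col]; i=np.where((s[:-1]-140)*(s[1:]-140)<0)[0]; i=i[0] if up else i[-1]
    return lo+i+(140-s[i])/(s[i+1]-s[i])
cs=range(222,270,2); U=np.array([ray(T,c,edge(c,150,185,1),.0065)[:2] for c in cs]); D=np.array([ray(T,c,edge(c,180,215,0),.0065)[:2] for c in cs])
fu=np.polyfit(U[:,1],U[:,0],1); fd=np.polyfit(D[:,1],D[:,0],1); f=(fu+fd)/2
print('sides x=a*y+b',fu,fd,'width',(fu-fd)[1]/np.hypot(1,f[0]))
E=[]
for r in range(172,198,2):
    s=gray[r,262:295]; i=np.where((s[:-1]-140)*(s[1:]-140)<0)[0][0]; E.append(ray(T,262+i+(140-s[i])/(s[i+1]-s[i]),r,.0065)[:2])
e=np.mean(E,0)
d=np.array([f[0],1]); d/=np.linalg.norm(d)   # chamber +y dir
n=np.array([d[1],-d[0]]) # chamber +x
c0=np.array([f[1],0]); end=c0+d*((e-c0)@d); seat=end+d*.189
print('d',d,'ang',np.arctan2(d[1],d[0]),'end',end,'seat',seat,'L',L,ax)
print('seat px',proj(T,[*seat,.021]),'flange top',proj(T,[*seat,.085]))
m=cv2.inRange(cv2.cvtColor(T['img'],cv2.COLOR_RGB2HSV),(5,130,90),(20,255,255)); m[:,:290]=0;m[:,365:]=0;m[215:]=0
r,b=fitrect(T,m,.012); print('wedge rect',r,b.round(4).tolist())
Wc=corners([(535,188),(553,240),(742,125),(756,179)],(150,130),3.636)
q=[ray(T,*p,z)[:2] for p,z in zip(Wc,(.002,.002,.022,.022))]; toe=(q[0]+q[1])/2; tail=(q[2]+q[3])/2
a=(toe-tail); print('toe',toe,'tail',tail,np.linalg.norm(a),'ang',np.arctan2(a[1],a[0]))
E
```

```text
plate [[0.6297, 0.2031], [0.6145, -0.0989], [0.5014, -0.0951], [0.5155, 0.2083]]Traceback (most recent call last):
  File "<stdin>", line 13, in <module>
  File "<stdin>", line 11, in edge
IndexError: index 0 is out of bounds for axis 0 with size 0
```

```bash
cat > m.py <<'E'
from h import *
T=ctrl.camera('top')
gray=cv2.cvtColor(T['img'],cv2.COLOR_RGB2GRAY).astype(float)
def cross(s,first):
    i=np.where((s[:-1]-140.5)*(s[1:]-140.5)<0)[0]; i=i[0 if first else -1]; return i+(140.5-s[i])/(s[i+1]-s[i])
cs=range(224,270,2)
U=np.array([ray(T,c,158+cross(gray[158:175,c],0),.0065)[:2] for c in cs]); D=np.array([ray(T,c,190+cross(gray[190:209,c],1),.0065)[:2] for c in cs])
fu=np.polyfit(U[:,1],U[:,0],1); fd=np.polyfit(D[:,1],D[:,0],1); f=(fu+fd)/2
print('sides',fu,fd,'width',(fu-fd)[1]/np.hypot(1,f[0]))
e=np.mean([ray(T,265+cross(gray[r,265:285],1),r,.0065)[:2] for r in range(176,194,2)],0)
d=np.array([f[0],1]); d/=np.linalg.norm(d); c0=np.array([f[1],0]); end=c0+d*((e-c0)@d); seat=end+d*.189
print('d',d,'ang',np.arctan2(d[1],d[0]),'end',end,'seat',seat)
print('seat px',proj(T,[*seat,.021]),'flange top',proj(T,[*seat,.085]))
m=cv2.inRange(cv2.cvtColor(T['img'],cv2.COLOR_RGB2HSV),(5,130,90),(20,255,255)); m[:,:290]=0;m[:,365:]=0;m[215:]=0
r,b=fitrect(T,m,.012); print('wedge rect',r,b.round(4).tolist())
Wc=corners([(535,188),(553,240),(742,125),(756,179)],(150,130),3.636)
q=[ray(T,*p,z)[:2] for p,z in zip(Wc,(.002,.002,.022,.022))]; toe=(q[0]+q[1])/2; tail=(q[2]+q[3])/2
a=(toe-tail); a/=np.linalg.norm(a); print('toe',toe,'tail',tail,np.linalg.norm(toe-tail),'ang',np.arctan2(a[1],a[0]),'head',tail+.022*a)
E
python3 m.py
```

```text
sides [0.04435394 0.62141594] [0.05120068 0.50423821] width 0.11704422064747219
d [0.04772287 0.99886061] ang 1.5230553190698577 end [ 0.5581789  -0.09728823] seat [0.56719852 0.09149642]
seat px [211.53661673 178.83233257] flange top [208.8606339  175.97323539]
wedge rect ((0.5743664503097534, -0.24270859360694885), (0.04784644767642021, 0.17447927594184875), 18.3326473236084) [[0.5242000222206116, -0.16740000247955322], [0.5791000127792358, -0.3330000042915344], [0.6244999766349792, -0.3179999887943268], [0.569599986076355, -0.15240000188350677]]
toe [ 0.54793782 -0.1640504 ] tail [ 0.59953664 -0.32289972] 0.16701959284722612 ang 1.8848733081224482 head [ 0.59273999 -0.30197591]
```

Emit:
apply_moves(deltas=[[0, 3.5, 1.9, 0, 0, 0, 0.14], [0, 3.5, 1.9, 0, 0, 0, 0.14], [0, 3.5, 1.9, 0, 0, 0, 0.14], [0, 3.5, 1.9, 0, 0, 0, 0.14], [0, 3.5, 1.9, 0, 0, 0, 0.14], [0, 3.5, 1.9, -1, 0, 0, 0.14], [0, 3.5, 1.9, -1, 0, 0, 0.14], [0, 3.5, 1.9, -1, 0, 0, 0.14], [0, 3.5, 1.9, -1, 0, 0, 0.14], [0, 3.5, 1.9, -1, 0, 0, 0.14]])

```text
time_s: 1.3
ee_pos: [0.5934, -0.3028, 0.1528]
eef_rot: [-3.141, -0.0, 1.862]
force: [-0.4, -0.8, 0.5]
grip_width: 0.0938
grip_force: 0.0
```

Emit:
apply_moves(deltas=[[0, 0, 0, 0, 0, 0, 0], [0, 0, 0, 0, 0, 0, 0], [0, 0, 0, 0, 0, 0, 0]])

```text
time_s: 1.6
ee_pos: [0.5915, -0.3045, 0.1537]
eef_rot: [3.141, 0.0, 1.854]
force: [-0.5, 0.1, 0.3]
grip_width: 0.0938
grip_force: 0.0
```

Emit:
apply_moves(deltas=[[0, 0.15, 0.35, -2, 0, 0, 0.034], [0, 0, 0, -3, 0, 0, 0], [0, 0, 0, -3, 0, 0, 0], [0, 0, 0, -2, 0, 0, 0], [0, 0, 0, -1.5, 0, 0, 0], [0, 0, 0, -0.9, 0, 0, 0], [0, 0, 0, 0, 0, 0, 0], [0, 0, 0, 0, 0, 0, 0]])

```text
time_s: 2.4
ee_pos: [0.5939, -0.3008, 0.0304]
eef_rot: [3.141, 0.001, 1.889]
force: [-0.4, 0.0, -0.1]
grip_width: 0.0939
grip_force: 0.0
```

Run:
```python
from h import *
T=ctrl.camera('top'); S=ctrl.camera('scene')
a=cv2.resize(T['img'][140:220,280:380],(500,400),interpolation=cv2.INTER_CUBIC)
b=cv2.resize(S['img'][150:250,110:235],(500,400),interpolation=cv2.INTER_CUBIC)
cv2.imwrite('pics/grasp.png',cv2.cvtColor(cv2.resize(np.hstack([a,b]),(800,320)),cv2.COLOR_RGB2BGR))
o=ctrl.get_obs(); print(o['ee_pos'],o['eef_rot'],o['force'])
```

```text
[ 0.59408851 -0.30066671  0.0306084 ] [3.14036446e+00 1.35009412e-03 1.88964166e+00] [0.33016924 0.21196422 0.03223541]
```

View pics/grasp.png

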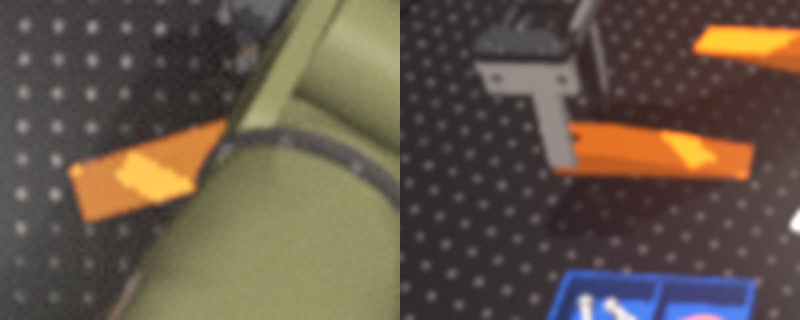

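The fingers straddle the wedge's head, with the front finger at crop (560,140) near the thick end. Closing now.

Emit:
apply_moves(deltas=[[0, 0, 0, -0.2, 0, 0, 0], [255, 0, 0, 0, 0, 0, 0], [255, 0, 0, 0, 0, 0, 0], [255, 0, 0, 0, 0, 0, 0], [255, 0, 0, 0, 0, 0, 0], [255, 0, 0, 0, 0, 0, 0], [255, 0, 0, 0, 0, 0, 0], [255, 0, 0, 0, 0, 0, 0]], grip_force=30)

```text
time_s: 3.3
ee_pos: [0.5936, -0.3004, 0.0274]
eef_rot: [3.142, 0.0, 1.89]
force: [-0.3, 0.2, -0.9]
grip_width: 0.0415
grip_force: 0.0
```

Emit:
apply_moves(deltas=[[255, 0, 0, 0, 0, 0, 0], [255, 0, 0, 0, 0, 0, 0], [255, 0, 0, 0, 0, 0, 0]])

```text
time_s: 3.6
ee_pos: [0.5936, -0.3004, 0.0274]
eef_rot: [3.142, 0.0, 1.89]
force: [-0.6, -0.6, 0.6]
grip_width: 0.0178
grip_force: 0.0
```

Run:
```python
from h import *
T=ctrl.camera('top'); S=ctrl.camera('scene')
a=cv2.resize(T['img'][140:220,280:380],(500,400),interpolation=cv2.INTER_CUBIC)
b=cv2.resize(S['img'][150:250,110:235],(500,400),interpolation=cv2.INTER_CUBIC)
cv2.imwrite('pics/grasp2.png',cv2.cvtColor(cv2.resize(np.hstack([a,b]),(800,320)),cv2.COLOR_RGB2BGR))
o=ctrl.get_obs(); print(o['ee_pos'],o['eef_rot'],o['force'],o['grip_width'],o['grip_force'])
print([proj(S,[.5936,-.3004,z]).round(1) for z in (0,.022)],'crop px = (u-110)*3.2+400,(v-150)*3.2')
```

```text
[ 0.59361494 -0.30032655  0.02737513] [3.14155167e+00 1.86836576e-05 1.88982451e+00] [0.4056312  0.4341644  0.38972292] 0.009218472777156038 0.0
[array([168.4, 199.1]), array([167.1, 193. ])] crop px = (u-110)*3.2+400,(v-150)*3.2
```

View pics/grasp2.png

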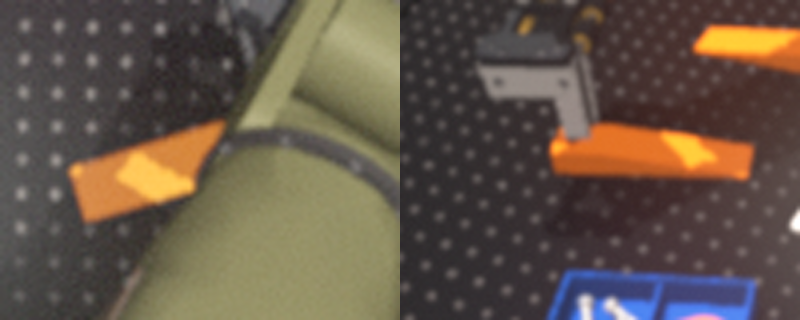

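Run:
```python
from h import *
print(ctrl.tip_reach)
S=ctrl.camera('scene')
for w in (.047,.0595):
  for z in (.0024,.005,.015,.025,.03): 
    p=proj(S,[.594+w*.95,-.3006+w*.313,z]); print(w,z,((p-[110,150])*3.2+[400,0]).round(0))
for z in (.0024,.012,.022,.03): print(z,((proj(S,[.5936,-.3004,z])-[110,150])*3.2+[400,0]).round(0))
for w in(0,.006,.012): print(w,((proj(S,[.5936+w*.95,-.3004+w*.313,.0024])-[110,150])*3.2+[400,0]).round(0))
```

```text
0.025
0.047 0.0024 [572. 192.]
0.047 0.005 [572. 189.]
0.047 0.015 [570. 180.]
0.047 0.025 [568. 171.]
0.047 0.03 [566. 167.]
0.0595 0.0024 [569. 202.]
0.0595 0.005 [568. 200.]
0.0595 0.015 [566. 190.]
0.0595 0.025 [564. 181.]
0.0595 0.03 [563. 177.]
0.0024 [586. 155.]
0.012 [585. 147.]
0.022 [583. 138.]
0.03 [581. 130.]
0 [586. 155.]
0.006 [585. 160.]
0.012 [583. 164.]
```

The fingers closed above the wedge. The image puts the tips about 25 mm higher than the reported TCP implies, so I'll reopen, feel downward gently and check the force.

Emit:
apply_moves(deltas=[[0, 0, 0, 0.3, 0, 0, 0], [0, 0, 0, 0, 0, 0, 0], [0, 0, 0, 0, 0, 0, 0], [0, 0, 0, 0, 0, 0, 0], [0, 0, 0, 0, 0, 0, 0], [0, 0, 0, 0, 0, 0, 0], [0, 0, 0, 0, 0, 0, 0], [0, 0, 0, 0, 0, 0, 0], [0, 0, 0, 0, 0, 0, 0], [0, 0, 0, 0, 0, 0, 0]])

```text
time_s: 4.75
ee_pos: [0.5936, -0.3003, 0.0303]
eef_rot: [-3.142, 0.0, 1.89]
force: [1.1, -0.5, -0.5]
grip_width: 0.0818
grip_force: 0.0
```

Emit:
apply_moves(deltas=[[0, 0, 0, -0.4, 0, 0, 0], [0, 0, 0, -0.4, 0, 0, 0], [0, 0, 0, -0.3, 0, 0, 0], [0, 0, 0, 0, 0, 0, 0]])

```text
time_s: 5.15
ee_pos: [0.5933, -0.3002, 0.0186]
eef_rot: [-3.141, -0.001, 1.89]
force: [-0.2, 0.1, 0.2]
grip_width: 0.0939
grip_force: 0.0
```

Emit:
apply_moves(deltas=[[0, 0, 0, -0.4, 0, 0, 0], [0, 0, 0, -0.4, 0, 0, 0], [0, 0, 0, 0, 0, 0, 0]])

```text
time_s: 5.45
ee_pos: [0.5933, -0.3001, 0.0105]
eef_rot: [-3.141, -0.001, 1.89]
force: [0.1, -0.5, 0.2]
grip_width: 0.094
grip_force: 0.0
```

Run:
```python
from h import *
S=ctrl.camera('scene')
b=cv2.resize(S['img'][160:230,130:230],(800,560),interpolation=cv2.INTER_CUBIC)
cv2.imwrite('pics/grasp3.png',cv2.cvtColor(b,cv2.COLOR_RGB2BGR))
o=ctrl.get_obs(); print(o['ee_pos'],o['force'])
for w in (.047,.0595):
  for z in (-.015,0,.005,.010,.015,.02): 
    p=proj(S,[o['ee_pos'][0]+w*.95,o['ee_pos'][1]+w*.313,z]); print(w,z,((p-[130,160])*8).round(0))
```

```text
[ 0.59343608 -0.30022869  0.01097254] [ 0.15178869 -0.56196328 -0.34833369]
0.047 -0.015 [282. 437.]
0.047 0 [274. 404.]
0.047 0.005 [271. 393.]
0.047 0.01 [269. 381.]
0.047 0.015 [266. 370.]
0.047 0.02 [264. 359.]
0.0595 -0.015 [272. 462.]
0.0595 0 [265. 429.]
0.0595 0.005 [262. 418.]
0.0595 0.01 [259. 407.]
0.0595 0.015 [257. 395.]
0.0595 0.02 [254. 384.]
```

View pics/grasp3.png

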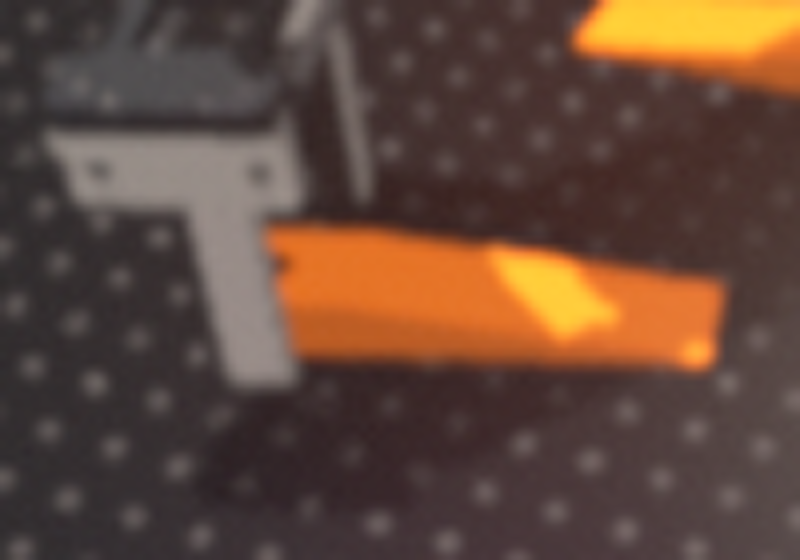

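Tip of the front finger at (265,387) is about 15 mm above the board, with no contact yet. I'll keep going down slowly.

Emit:
apply_moves(deltas=[[0, 0, 0, -0.4, 0, 0, 0], [0, 0, 0, -0.4, 0, 0, 0], [0, 0, 0, 0, 0, 0, 0]])

```text
time_s: 5.8
ee_pos: [0.5933, -0.3002, 0.0026]
eef_rot: [-3.141, -0.001, 1.89]
force: [-0.5, 0.9, -0.2]
grip_width: 0.0941
grip_force: 0.0
```

Emit:
apply_moves(deltas=[[0, 0, 0, -0.3, 0, 0, 0], [0, 0, 0, 0, 0, 0, 0]])

```text
time_s: 6.0
ee_pos: [0.5934, -0.3002, -0.0001]
eef_rot: [-3.141, -0.0, 1.89]
force: [0.5, -0.4, -0.5]
grip_width: 0.0942
grip_force: 0.0
```

Emit:
apply_moves(deltas=[[255, 0, 0, 0, 0, 0, 0], [255, 0, 0, 0, 0, 0, 0], [255, 0, 0, 0, 0, 0, 0], [255, 0, 0, 0, 0, 0, 0], [255, 0, 0, 0, 0, 0, 0], [255, 0, 0, 0, 0, 0, 0], [255, 0, 0, 0, 0, 0, 0], [255, 0, 0, 0, 0, 0, 0], [255, 0, 0, 0, 0, 0, 0]], grip_force=30)

```text
time_s: 6.9
ee_pos: [0.5936, -0.3003, 0.0004]
eef_rot: [3.142, -0.0, 1.89]
force: [-0.3, -0.0, 0.3]
grip_width: 0.0396
grip_force: 30.0
```

Emit:
apply_moves(deltas=[[255, 0, 0, 2, 0, 0, 0], [255, 0, 0, 3, 0, 0, 0], [255, -0.4, 3, 0, 0, 0, -0.046], [255, -0.4, 3, 0, 0, 0, -0.046], [255, -0.4, 3, 0, 0, 0, -0.046], [255, -0.4, 3, 0, 0, 0, -0.046], [255, -0.4, 3, 0, 0, 0, -0.046], [255, -0.4, 3, 0, 0, 0, -0.046], [255, -0.5, 3, 0, 0, 0, -0.046], [255, -0.5, 3, 0, 0, 0, -0.046]])

```text
time_s: 7.9
ee_pos: [0.5592, -0.0591, 0.0503]
eef_rot: [-3.141, -0.0, 1.52]
force: [0.1, 0.5, -1.5]
grip_width: 0.0399
grip_force: 30.0
```

Emit:
apply_moves(deltas=[[255, 0, 0, 0, 0, 0, 0], [255, 0, 0, -1, 0, 0, 0], [255, 0, 0, 0, 0, 0, 0], [255, 0, 0, 0, 0, 0, 0]])

```text
time_s: 8.3
ee_pos: [0.5594, -0.0612, 0.0397]
eef_rot: [-3.141, -0.0, 1.521]
force: [-0.3, 0.1, -0.9]
grip_width: 0.0401
grip_force: 30.0
```

Run:
```python
from h import *
T=ctrl.camera('top'); S=ctrl.camera('scene')
a=cv2.resize(T['img'][130:230,180:305],(400,320),interpolation=cv2.INTER_CUBIC)
b=cv2.resize(S['img'][160:260,200:325],(400,320),interpolation=cv2.INTER_CUBIC)
cv2.imwrite('pics/carry.png',cv2.cvtColor(np.hstack([a,b]),cv2.COLOR_RGB2BGR))
o=ctrl.get_obs(); print(o['ee_pos'],o['eef_rot'],o['force'],o['grip_width'],o['time_s'])
```

```text
[ 0.55965689 -0.06104268  0.04023826] [-3.14146481e+00  1.11738070e-06  1.52098153e+00] [ 0.37821159  0.27564185 -1.8942923 ] 0.03988132102802992 8.4
```

View pics/carry.png

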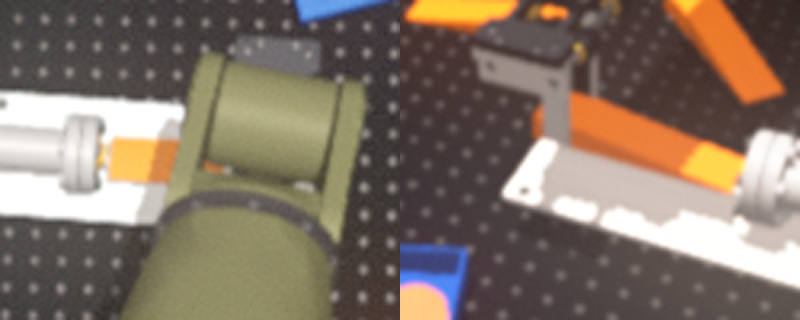

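The wedge is held level, with its toe at top crop (110,160), just short of the nozzle at (102,157) and about 4 cm high. I'll compute its offset before lowering.

Run:
```python
from h import *
T=ctrl.camera('top'); h=cv2.cvtColor(T['img'],cv2.COLOR_RGB2HSV)
m=cv2.inRange(h,(5,130,90),(20,255,255)); 
d=np.array([.0477,.9989]); n=np.array([d[1],-d[0]]); seat=np.array([.5672,.0945])
z=.052
for col in range(215,234,3):
    r=np.where(m[160:200,col])[0]+160
    if len(r):
        a,b=ray(T,col,r[0]-.5,z)[:2],ray(T,col,r[-1]+.5,z)[:2]; c=(a+b)/2; print(col,r[0],r[-1],'lat',((c-seat)@n).round(4),'along',((c-seat)@d).round(4),'w',np.linalg.norm(a-b).round(4))
o=ctrl.get_obs(); p=o['ee_pos'][:2]-seat; print('tcp lat,along',p@n,p@d)
# flange lateral: grey tube edges at a few columns, axis height ~.052
g=cv2.cvtColor(T['img'],cv2.COLOR_RGB2GRAY)
print(g[150:212,204].tolist()); print(g[150:212,190].tolist())
print([proj(T,[*(seat+d*s),.052]).round(1).tolist() for s in (0,.01,.06)])
```

```text
215 175 185 lat -0.006 along -0.0169 w 0.0312
218 174 185 lat -0.0039 along -0.0252 w 0.0341
221 174 185 lat -0.0033 along -0.0337 w 0.0341
224 174 185 lat -0.0027 along -0.0421 w 0.034
227 174 185 lat -0.002 along -0.0506 w 0.034
230 174 186 lat -0.0028 along -0.0591 w 0.0369
233 174 183 lat 0.002 along -0.0672 w 0.0284
tcp lat,along -8.86819292187438e-05 -0.15559681225156327
[73, 76, 76, 79, 79, 76, 77, 81, 75, 117, 201, 251, 255, 255, 255, 230, 195, 197, 205, 208, 213, 219, 222, 225, 226, 223, 226, 229, 223, 213, 204, 203, 200, 196, 188, 177, 166, 162, 156, 158, 197, 243, 255, 255, 255, 255, 255, 250, 198, 120, 77, 80, 79, 81, 75, 78, 76, 80, 78, 81, 78, 77]
[78, 75, 70, 79, 80, 77, 77, 75, 118, 202, 249, 255, 255, 255, 255, 255, 255, 255, 255, 241, 209, 212, 221, 228, 238, 247, 247, 238, 227, 218, 210, 196, 179, 183, 218, 251, 255, 255, 255, 255, 255, 255, 255, 255, 255, 255, 249, 194, 116, 77, 84, 104, 124, 123, 96, 84, 78, 79, 72, 85, 121, 133]
[[209.2, 177.5], [205.7, 177.2], [188.1, 175.9]]
```

Emit:
apply_moves(deltas=[[255, 0.2, -0.5, 0, 0, 0, 0.003], [255, 0, 0, -1, 0, 0, 0], [255, 0, 0, -1, 0, 0, 0], [255, 0, 0, -0.7, 0, 0, 0], [255, 0, 0, 0, 0, 0, 0], [255, 0, 0, 0, 0, 0, 0]])

```text
time_s: 9.05
ee_pos: [0.5615, -0.0653, 0.0131]
eef_rot: [-3.141, -0.0, 1.525]
force: [-0.0, 0.1, -0.2]
grip_width: 0.0394
grip_force: 30.0
```

Emit:
apply_moves(deltas=[[255, 0, 0, -0.1, 0, 0, 0], [255, 0, 0, -0.1, 0, 0, 0], [255, 0, 0, 0, 0, 0, 0]])

```text
time_s: 9.35
ee_pos: [0.5617, -0.0653, 0.0114]
eef_rot: [3.141, 0.0, 1.525]
force: [-0.4, 0.2, -1.6]
grip_width: 0.04
grip_force: 30.0
```

Emit:
apply_moves(deltas=[[255, 0, 0, -0.1, 0, 0, 0], [255, 0, 0, -0.1, 0, 0, 0], [255, 0, 0, 0, 0, 0, 0]])

```text
time_s: 9.65
ee_pos: [0.5615, -0.0653, 0.0092]
eef_rot: [-3.141, -0.0, 1.525]
force: [-0.1, 0.6, -1.1]
grip_width: 0.0397
grip_force: 30.0
```

Emit:
apply_moves(deltas=[[255, 0, 0, -0.1, 0, 0, 0], [255, 0, 0, 0, 0, 0, 0]])

```text
time_s: 9.85
ee_pos: [0.5615, -0.0653, 0.0082]
eef_rot: [-3.141, -0.0, 1.525]
force: [0.0, 0.7, -1.2]
grip_width: 0.0399
grip_force: 30.0
```

Emit:
apply_moves(deltas=[[255, 0, 0, -0.1, 0, 0, 0], [255, 0, 0, 0, 0, 0, 0]])

```text
time_s: 10.05
ee_pos: [0.5615, -0.0653, 0.0072]
eef_rot: [-3.141, -0.0, 1.525]
force: [0.1, 0.4, -0.5]
grip_width: 0.0397
grip_force: 30.0
```

Emit:
apply_moves(deltas=[[255, 0, 0, -0.1, 0, 0, 0], [255, 0, 0, 0, 0, 0, 0]])

```text
time_s: 10.25
ee_pos: [0.5616, -0.0653, 0.0063]
eef_rot: [3.142, 0.0, 1.525]
force: [-0.8, -0.2, -1.2]
grip_width: 0.0396
grip_force: 30.0
```

Emit:
apply_moves(deltas=[[255, 0, 0, -0.1, 0, 0, 0], [255, 0, 0, 0, 0, 0, 0]])

```text
time_s: 10.45
ee_pos: [0.5621, -0.0654, 0.0062]
eef_rot: [3.14, 0.0, 1.525]
force: [-2.2, -0.4, 7.8]
grip_width: 0.0401
grip_force: 30.0
```

Emit:
apply_moves(deltas=[[255, 0, 0, -0.1, 0, 0, 0], [255, 0, 0, 0, 0, 0, 0]])

```text
time_s: 10.65
ee_pos: [0.5625, -0.0655, 0.0062]
eef_rot: [3.139, 0.0, 1.525]
force: [-4.8, 0.6, 17.1]
grip_width: 0.0394
grip_force: 30.0
```

Emit:
apply_moves(deltas=[[255, 0, 0, 0.18, 0, 0, 0], [255, 0, 0, 0, 0, 0, 0], [90, 0, 0, 0, 0, 0, 0], [90, 0, 0, 0.1, 0, 0, 0], [90, 0, 0, 0, 0, 0, 0], [90, 0, 0, 0, 0, 0, 0]])

```text
time_s: 11.25
ee_pos: [0.5616, -0.0654, 0.0071]
eef_rot: [-3.142, 0.0, 1.525]
force: [0.8, -0.4, 0.7]
grip_width: 0.0606
grip_force: 0.0
```

Run:
```python
from h import *
T=ctrl.camera('top'); S=ctrl.camera('scene')
a=cv2.resize(T['img'][150:210,190:240],(400,480),interpolation=cv2.INTER_CUBIC)
b=cv2.resize(S['img'][180:255,240:302],(400,480),interpolation=cv2.INTER_CUBIC)
cv2.imwrite('pics/placed.png',cv2.cvtColor(np.hstack([a,b]),cv2.COLOR_RGB2BGR))
o=ctrl.get_obs(); print(o['ee_pos'],o['force'],o['grip_width'])
d=np.array([.0477,.9989]); n=np.array([d[1],-d[0]]); seat=np.array([.5672,.0945])
h=cv2.cvtColor(T['img'],cv2.COLOR_RGB2HSV)[...,1].astype(float)
for col in range(214,232,2):
    s=h[:,col]; t=100
    i=[i for i in range(165,200) if s[i]<t<=s[i+1]]; j=[i for i in range(165,200) if s[i]>=t>s[i+1]]
    if not i or not j: continue
    i=i[0];j=j[-1]; u=i+(t-s[i])/(s[i+1]-s[i]); v=j+(t-s[j])/(s[j+1]-s[j])
    a,b=[ray(T,col,q,.008+.002*(col-212)/6)[:2] for q in (u,v)]; c=(a+b)/2-seat; print(col,round(u,1),round(v,1),'lat',(c@n).round(4),'along',(c@d).round(4),'w',np.linalg.norm(a-b).round(4))
```

```text
[ 0.56156448 -0.06533425  0.00709914] [-0.22156438 -0.21679895 -0.53062851] 0.06035422706549218
218 174.5 185.6 lat -0.0007 along -0.0208 w 0.0325
220 174.0 186.0 lat -0.0003 along -0.0267 w 0.0352
222 174.1 186.0 lat 0.0 along -0.0326 w 0.035
224 174.1 186.1 lat 0.0002 along -0.0385 w 0.035
226 174.1 186.3 lat 0.0002 along -0.0444 w 0.0356
228 174.2 186.8 lat -0.0003 along -0.0504 w 0.037
230 174.4 186.9 lat -0.0004 along -0.0563 w 0.0367
```

View pics/placed.png

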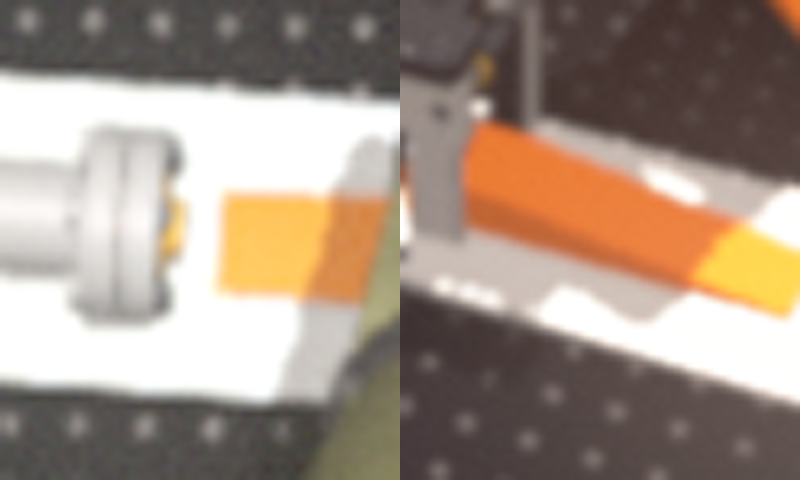

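The wedge lies flat on the plate and in line with the tube (lateral offset under 1 mm). Its toe is at crop (220,245), about 17 mm outside the rim. Now regrip and push in.

Emit:
apply_moves(deltas=[[255, 0, 0, 0, 0, 0, 0], [255, 0, 0, 0, 0, 0, 0], [255, 0, 0, 0, 0, 0, 0], [255, 0, 0, 0, 0, 0, 0], [255, 0, 0, 0, 0, 0, 0]], grip_force=30)

```text
time_s: 11.85
ee_pos: [0.5616, -0.0653, 0.0071]
eef_rot: [-3.142, -0.0, 1.525]
force: [0.6, -0.0, -0.2]
grip_width: 0.0397
grip_force: 30.0
```

Emit:
apply_moves(deltas=[[255, 0.02, 0.5, 0, 0, 0, 0], [255, 0.02, 0.5, 0, 0, 0, 0], [255, 0.03, 0.5, 0, 0, 0, 0], [255, 0.02, 0.5, 0, 0, 0, 0], [255, 0.03, 0.5, 0, 0, 0, 0], [255, 0.02, 0.5, 0, 0, 0, 0], [255, 0.02, 0.5, 0, 0, 0, 0], [255, 0, 0, 0, 0, 0, 0]])

```text
time_s: 12.65
ee_pos: [0.5632, -0.0296, 0.0071]
eef_rot: [-3.142, -0.0, 1.525]
force: [-0.3, 0.4, 0.2]
grip_width: 0.0399
grip_force: 30.0
```

Emit:
apply_moves(deltas=[[255, 0.02, 0.3, 0, 0, 0, 0], [255, 0.01, 0.3, 0, 0, 0, 0], [255, 0.01, 0.3, 0, 0, 0, 0], [255, 0.02, 0.3, 0, 0, 0, 0], [255, 0.01, 0.3, 0, 0, 0, 0], [255, 0, 0, 0, 0, 0, 0]])

```text
time_s: 13.25
ee_pos: [0.5639, -0.015, 0.0071]
eef_rot: [3.142, -0.0, 1.525]
force: [-0.6, 1.4, -0.4]
grip_width: 0.0394
grip_force: 30.0
```

Emit:
apply_moves(deltas=[[255, 0.01, 0.2, 0, 0, 0, 0], [255, 0.01, 0.2, 0, 0, 0, 0], [255, 0.01, 0.2, 0, 0, 0, 0], [255, 0.01, 0.2, 0, 0, 0, 0], [255, 0.01, 0.2, 0, 0, 0, 0]])

```text
time_s: 13.75
ee_pos: [0.5644, -0.0052, 0.0071]
eef_rot: [-3.142, 0.0, 1.525]
force: [-0.8, -3.6, -1.6]
grip_width: 0.0397
grip_force: 30.0
```

Emit:
apply_moves(deltas=[[255, 0.01, 0.2, 0, 0, 0, 0], [255, 0.01, 0.2, 0, 0, 0, 0], [255, 0.01, 0.2, 0, 0, 0, 0], [255, 0.01, 0.2, 0, 0, 0, 0], [255, 0.01, 0.2, 0, 0, 0, 0]])

```text
time_s: 14.25
ee_pos: [0.5649, 0.0048, 0.0071]
eef_rot: [-3.142, 0.0, 1.525]
force: [0.6, -3.0, -0.9]
grip_width: 0.0395
grip_force: 30.0
```

Emit:
apply_moves(deltas=[[255, 0.01, 0.2, 0, 0, 0, 0], [255, 0.01, 0.2, 0, 0, 0, 0], [255, 0.01, 0.2, 0, 0, 0, 0], [255, 0.01, 0.2, 0, 0, 0, 0]])

```text
time_s: 14.65
ee_pos: [0.5653, 0.0128, 0.0071]
eef_rot: [-3.142, -0.0, 1.525]
force: [-0.3, -3.6, -1.0]
grip_width: 0.0395
grip_force: 30.0
```

Emit:
apply_moves(deltas=[[255, 0.01, 0.2, 0, 0, 0, 0], [255, 0.01, 0.2, 0, 0, 0, 0], [255, 0.01, 0.2, 0, 0, 0, 0], [255, 0.01, 0.2, 0, 0, 0, 0]])

```text
time_s: 15.05
ee_pos: [0.5657, 0.0208, 0.0072]
eef_rot: [3.142, -0.0, 1.525]
force: [-0.4, -4.3, 0.5]
grip_width: 0.0392
grip_force: 30.0
```

Emit:
apply_moves(deltas=[[255, 0.01, 0.1, 0, 0, 0, 0], [255, 0, 0.1, 0, 0, 0, 0], [255, 0.01, 0.1, 0, 0, 0, 0]])

```text
time_s: 15.35
ee_pos: [0.5659, 0.0237, 0.0071]
eef_rot: [-3.142, -0.0, 1.525]
force: [-0.7, -4.5, -1.8]
grip_width: 0.0398
grip_force: 30.0
```

Emit:
apply_moves(deltas=[[255, 0.01, 0.1, 0, 0, 0, 0], [255, 0, 0.1, 0, 0, 0, 0]])

```text
time_s: 15.55
ee_pos: [0.566, 0.0257, 0.0071]
eef_rot: [-3.142, -0.0, 1.525]
force: [-0.3, -3.4, -1.1]
grip_width: 0.0399
grip_force: 30.0
```

Emit:
apply_moves(deltas=[[255, 0.01, 0.1, 0, 0, 0, 0], [255, 0, 0.1, 0, 0, 0, 0]])

```text
time_s: 15.75
ee_pos: [0.5661, 0.0277, 0.0071]
eef_rot: [-3.142, 0.0, 1.525]
force: [0.1, -3.8, -1.6]
grip_width: 0.0402
grip_force: 30.0
```

Emit:
apply_moves(deltas=[[255, 0.01, 0.1, 0, 0, 0, 0], [255, 0, 0.1, 0, 0, 0, 0]])

```text
time_s: 15.95
ee_pos: [0.5662, 0.0297, 0.0071]
eef_rot: [-3.142, -0.0, 1.525]
force: [0.0, -3.5, -0.7]
grip_width: 0.0396
grip_force: 30.0
```

Emit:
apply_moves(deltas=[[255, 0.01, 0.1, 0, 0, 0, 0]])

```text
time_s: 16.05
ee_pos: [0.5663, 0.0307, 0.0072]
eef_rot: [3.142, 0.0, 1.525]
force: [-0.2, -3.6, 0.4]
grip_width: 0.0397
grip_force: 30.0
```

Emit:
apply_moves(deltas=[[255, 0, 0.1, 0, 0, 0, 0]])

```text
time_s: 16.15
ee_pos: [0.5663, 0.0317, 0.0071]
eef_rot: [-3.142, -0.0, 1.525]
force: [-0.5, -3.2, -1.8]
grip_width: 0.0398
grip_force: 30.0
```

Emit:
apply_moves(deltas=[[255, 0.01, 0.1, 0, 0, 0, 0]])

```text
time_s: 16.25
ee_pos: [0.5664, 0.0327, 0.0071]
eef_rot: [-3.142, -0.0, 1.525]
force: [-0.1, -3.7, -1.1]
grip_width: 0.0397
grip_force: 30.0
```

Emit:
apply_moves(deltas=[[255, 0, 0.1, 0, 0, 0, 0]])

```text
time_s: 16.35
ee_pos: [0.5664, 0.0337, 0.0071]
eef_rot: [-3.142, -0.0, 1.525]
force: [0.3, -2.7, -0.9]
grip_width: 0.0396
grip_force: 30.0
```

Emit:
apply_moves(deltas=[[255, 0.01, 0.1, 0, 0, 0, 0]])

```text
time_s: 16.45
ee_pos: [0.5665, 0.0348, 0.0071]
eef_rot: [-3.142, -0.0, 1.525]
force: [0.2, -3.4, -0.7]
grip_width: 0.0397
grip_force: 30.0
```

Emit:
apply_moves(deltas=[[255, 0, 0.1, 0, 0, 0, 0]])

```text
time_s: 16.55
ee_pos: [0.5665, 0.0357, 0.0072]
eef_rot: [3.142, 0.0, 1.525]
force: [0.3, -5.1, -1.3]
grip_width: 0.0401
grip_force: 30.0
```

Emit:
apply_moves(deltas=[[255, 0.01, 0.1, 0, 0, 0, 0]])

```text
time_s: 16.65
ee_pos: [0.5666, 0.0365, 0.0071]
eef_rot: [-3.141, 0.0, 1.525]
force: [-0.4, -8.7, -0.6]
grip_width: 0.0395
grip_force: 30.0
```

Emit:
apply_moves(deltas=[[255, 0, 0.04, 0, 0, 0, 0]])

```text
time_s: 16.75
ee_pos: [0.5666, 0.0367, 0.0071]
eef_rot: [-3.142, 0.001, 1.525]
force: [-0.2, -7.9, -1.2]
grip_width: 0.0396
grip_force: 30.0
```

Emit:
apply_moves(deltas=[[255, 0, 0, 0, 0, 0, 0]])

```text
time_s: 16.85
ee_pos: [0.5666, 0.0367, 0.0071]
eef_rot: [-3.142, 0.001, 1.525]
force: [-0.8, -6.4, -1.4]
grip_width: 0.0397
grip_force: 30.0
```

Emit:
apply_moves(deltas=[[255, 0, 0, 0, 0, 0, 0]])

```text
time_s: 16.95
ee_pos: [0.5666, 0.0367, 0.0071]
eef_rot: [-3.142, 0.001, 1.525]
force: [-0.1, -6.2, -0.8]
grip_width: 0.0399
grip_force: 30.0
```

Emit:
apply_moves(deltas=[[255, 0, 0.06, 0, 0, 0, 0]])

```text
time_s: 17.05
ee_pos: [0.5666, 0.037, 0.0071]
eef_rot: [-3.142, 0.001, 1.525]
force: [-0.4, -11.2, -0.0]
grip_width: 0.04
grip_force: 30.0
```

Emit:
apply_moves(deltas=[[255, 0, 0.05, 0, 0, 0, 0]])

```text
time_s: 17.15
ee_pos: [0.5666, 0.0373, 0.0071]
eef_rot: [-3.142, 0.001, 1.525]
force: [-0.1, -13.1, -0.6]
grip_width: 0.04
grip_force: 30.0
```

Emit:
apply_moves(deltas=[[255, 0, 0, 0, 0, 0, 0]])

```text
time_s: 17.25
ee_pos: [0.5666, 0.0374, 0.0071]
eef_rot: [-3.141, 0.001, 1.525]
force: [0.0, -10.5, -1.0]
grip_width: 0.0399
grip_force: 30.0
```

Emit:
apply_moves(deltas=[[255, 0, 0, 0, 0, 0, 0]])

```text
time_s: 17.35
ee_pos: [0.5666, 0.0374, 0.0071]
eef_rot: [-3.142, 0.001, 1.525]
force: [-1.7, -10.0, -1.0]
grip_width: 0.0398
grip_force: 30.0
```

Emit:
apply_moves(deltas=[[60, 0, 0, 0, 0, 0, 0], [60, 0, 0, 0, 0, 0, 0], [60, 0, 0, 0, 0, 0, 0], [60, 0, 0, 0, 0, 0, 0], [60, 0, 0, 0.5, 0, 0, 0], [60, 0, 0, 1.5, 0, 0, 0], [60, 0, 0, 3, 0, 0, 0], [60, 0, 0, 3, 0, 0, 0], [60, 0, -1, 3, 0, 0, 0], [60, 0, -2, 3, 0, 0, 0]])

```text
time_s: 18.35
ee_pos: [0.5665, 0.0087, 0.1498]
eef_rot: [3.14, -0.0, 1.526]
force: [0.6, 0.7, 0.4]
grip_width: 0.0722
grip_force: 0.0
```

Emit:
apply_moves(deltas=[[60, -1, -4, 0, 0, 0, 0], [60, -1, -4, 0, 0, 0, 0], [60, -1, -4, 0, 0, 0, 0], [60, -1, -4, 0, 0, 0, 0], [60, -1, -4, 0, 0, 0, 0], [60, -1, -3, 0, 0, 0, 0], [60, 0, 0, 0, 0, 0, 0], [60, 0, 0, 0, 0, 0, 0]])

```text
time_s: 19.15
ee_pos: [0.5066, -0.222, 0.1481]
eef_rot: [3.141, 0.0, 1.524]
force: [-0.8, 0.8, -0.5]
grip_width: 0.0718
grip_force: 0.0
```

Run:
```python
from h import *
T=ctrl.camera('top'); S=ctrl.camera('scene')
a=cv2.resize(T['img'][140:220,150:250],(400,320),interpolation=cv2.INTER_CUBIC)
b=cv2.resize(S['img'][180:260,270:370],(400,320),interpolation=cv2.INTER_CUBIC)
cv2.imwrite('pics/final.png',cv2.cvtColor(np.hstack([a,b]),cv2.COLOR_RGB2BGR))
o=ctrl.get_obs(); print(o['ee_pos'],o['force'],o['grip_width'],o['time_s'])
```

```text
[ 0.50696737 -0.22090494  0.14775001] [ 0.1507799  -0.20942617 -0.02859499] 0.0715877396206449 19.25
```

View pics/final.png

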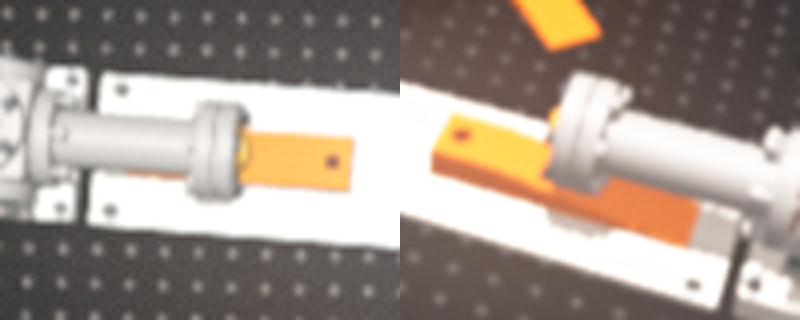

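The wedge sits under the free-end flange in line with the tube, its head at top crop (345,162). The inner joint near (40,135) no longer gapes, and the arm is clear.

```bash
python3 -c "
from station import ctrl
print(ctrl.hand_in())"
```

```text
the job is handed in; nothing more can be done
None
```

The job is handed in after 19 s: the wedge lies under the tube's free end in line with it, the joint looks shut, the last push read 11–13 N and settled to 10 N, and the arm is clear; the hand-in returned no verdict.

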